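# Top up the keyed reagent rack

## Task

Two of the four pockets of the grey reagent rack are empty: load one of the two spare white cartridges that stand on the bench into each of them. A cartridge goes in only when its cut-cornered nose faces the nose-shaped end of the pocket; lower it in gently without dropping it, until it stands upright and fully down on the pocket floor, and let go. Leave the cartridges already in the rack and the beaker as they are.

Things in the scene. Friction and masses are not known exactly. Their poses are not given: they have to be found in the camera images.
- rack: grey reagent rack, fixed; 94 x 231 base plate 6 thick, walls 78 x 215 up to 30 high; origin at the centre of its underside on the bench; y along the row of four pockets (54 apart), x toward the pockets' nose ends. Two pockets hold a cartridge and two are empty; which ones differs every time. Cartridges in neighbouring pockets leave only 22 between their long sides: grip along x there
- pocket_1 (a point): floor centre of pocket 1 (numbered along the rack's +y), axes as the rack's; may be empty or taken. Pocket open on top, 53.6 x 35.6, 24 deep (floor 6, rim 30 above the bench), blocks in the two +x corners: the plan of a cartridge with 1.8 clearance all round and a 3 bevel at the rim. A cartridge the wrong way round does not go in
- pocket_1_nose (a point): point on the floor of pocket 1, 25 mm from its centre toward its nose end, where a seated cartridge's nose point comes to lie
- pocket_2 (a point): floor centre of pocket 2 (numbered along the rack's +y), axes as the rack's; may be empty or taken. Pocket open on top, 53.6 x 35.6, 24 deep (floor 6, rim 30 above the bench), blocks in the two +x corners: the plan of a cartridge with 1.8 clearance all round and a 3 bevel at the rim. A cartridge the wrong way round does not go in
- pocket_2_nose (a point): point on the floor of pocket 2, 25 mm from its centre toward its nose end, where a seated cartridge's nose point comes to lie
- pocket_3 (a point): floor centre of pocket 3 (numbered along the rack's +y), axes as the rack's; may be empty or taken. Pocket open on top, 53.6 x 35.6, 24 deep (floor 6, rim 30 above the bench), blocks in the two +x corners: the plan of a cartridge with 1.8 clearance all round and a 3 bevel at the rim. A cartridge the wrong way round does not go in
- pocket_3_nose (a point): point on the floor of pocket 3, 25 mm from its centre toward its nose end, where a seated cartridge's nose point comes to lie
- pocket_4 (a point): floor centre of pocket 4 (numbered along the rack's +y), axes as the rack's; may be empty or taken. Pocket open on top, 53.6 x 35.6, 24 deep (floor 6, rim 30 above the bench), blocks in the two +x corners: the plan of a cartridge with 1.8 clearance all round and a 3 bevel at the rim. A cartridge the wrong way round does not go in
- pocket_4_nose (a point): point on the floor of pocket 4, 25 mm from its centre toward its nose end, where a seated cartridge's nose point comes to lie
- spare_1: loose spare: white plastic cartridge 50 long (x), 32 wide (y), 72 tall, round grey cap (diameter 22 to 25) on top to 82; about 0.12 kg. Origin: centre of underside, z up, x toward the nose, where both upright corners are cut 10 at 45 degrees, leaving a flat 12 wide; tail end square. Foot bevelled 2.5 over the lowest 4. Grip lengthwise (50) at 40 to 60 above its underside
- spare_1_nose (a point): its nose point: lower end of the middle of the nose flat, 25 mm along +x from its origin, at underside height
- spare_2: loose spare: white plastic cartridge 50 long (x), 32 wide (y), 72 tall, round grey cap (diameter 22 to 25) on top to 82; about 0.12 kg. Origin: centre of underside, z up, x toward the nose, where both upright corners are cut 10 at 45 degrees, leaving a flat 12 wide; tail end square. Foot bevelled 2.5 over the lowest 4. Grip lengthwise (50) at 40 to 60 above its underside
- spare_2_nose (a point): its nose point: lower end of the middle of the nose flat, 25 mm along +x from its origin, at underside height
- fitted_1: cartridge of the same shape as the spares, already seated in a pocket; origin at the centre of its underside, x toward its nose; to be left alone
- fitted_2: cartridge of the same shape as the spares, already seated in a pocket; origin at the centre of its underside, x toward its nose; to be left alone
- beaker: bystander: empty clear plastic beaker, 62 mm across, 70 high, standing on the bench beside the work; origin at the centre of its underside
Not all that is in view belongs to the job. Leave any blue look-alike of the spare_2 alone.

How it is judged:
By the outcome, as a careful person would: the job done as asked, in the order asked, and still so for the second after the job is handed in, with the robot touching nothing.
It also fails if it takes over 56 s, if anything falls off the work surface, if the arm or the gripper's body presses on something with over 40 N, if the wrist force passes 120 N, or if a joint passes its speed limit or range.

## Robot

A 6-joint arm with a two-finger parallel gripper is mounted at the origin on a cart in front of the work surface, level with it; the furniture and walls round the work are solid. World frame = base frame: x ahead of the robot, y to its left, z up, the work surface at z = 0. Lengths are in m, angles in degrees, forces in N, time in s.
With the tool pointing down it reaches from about 0.375 to 0.9 m from the base axis. Payload 3.1 kg.
Tool frame: the origin (TCP) lies between the finger pads; the fingertips stand 11 mm ahead of it and the grasp point (between the pads) lies 8 mm behind it; z points along the fingers, y is the line along which they close (so a half turn about z gives the same grasp; the last joint's range is limited). The gripper opens to 87 mm and grips with 3 to 60 N. Pads are 19 mm wide; open, the fingers measure 117 mm over their backs; the gripper's body (75 mm by 190 mm) begins 51 mm behind the grasp point.
Start: joints at [-75.716, 30.224, 82.088, -0, 67.689, -10.227], TCP at [0.259, -0.569, 0.234] pointing down, gripper open.
Joint ranges: [-176.69, 176.69], [-43.24, 126.21], [12.49, 139.97], [-82, 262], [0, 151.66], [-163.58, 163.58]. Speed limits (degrees/s): [159.86, 159.86, 180, 180, 180, 180].

## Interface

Orientations are given as a 3x3 rotation matrix whose columns are the frame's x, y, z axes.
In Python, from rig import bot, viewer, workorder, nets gives the robot as it stands. The module is installed in compiled form; this text tells all that it offers.
- The arm moves only by the tool move_arm, never from a script. Its argument "increments" is a list of rows, each a list of 7 numbers: the shift along the tool's x, y, z normalised to -1 to 1, where 1 is 0.3 m, then the turn, a rotation vector about the tool's x, y, z normalised to -1 to 1, where 1 is pi rad, then the opening, from 0 (shut) to 1 (fully open). In form: [[tx, ty, tz, wx, wy, wz, grip], ...]. A call has 1 to 10 rows; each row is the pose to reach, as a shift and turn from the pose commanded when the call began, along the tool's axes at that moment, turning the shorter way round; what a row does not reach only later rows make up. A row lasts 1/12 s, in which the tool goes at most 41.7 mm and 7.16 degrees, less where a joint would pass 70% of its speed; a pose out of reach is approached as far as the arm can. A call with a number of a shift or a turn outside -1 to 1 is refused whole. A call with a gripper value outside its range is refused whole. The fingers move at their own pace and stop on an object; the grip force is fixed at half the most. Time passes only in rows, so rows that repeat a pose let the fingers close. It gives the time, the measured TCP pose, the force, the opening and the grip force at its end, in the units of the state.
- bot.read_state(): the state, without advancing time (a new reading comes with each control period).
- viewer.capture(name): name is "scene" or "side" or "wrist"; returns a dict with "image" (480x640x3 uint8, blue, green, red), "K" (3x3 intrinsics, pixels), "eye" and "orientation" of the camera in the world. Camera axes: x right, y up, looking along -z (the intrinsics and any distortion apply to the point x, -y, -z); pixel columns grow to the right and rows downward; lengths in m; the calibration is good to about 2 mm. A picture is of the moment at which its call begins. There is no depth.
- workorder.hand_in(): hands the job in; it is judged then, once.
Trained networks look in the newest picture that a camera, given by its name, has taken for a name from the list of things; names that differ only in an ending like _2 or _b are one class to them, and where a whole thing is asked for, a point or a joint stands for the part that bears it (a point fixed in the world has none). Each returns a list of dicts, best first, with "conf" (0 to 1); they miss things now and then, are a little off and sometimes report something else, mostly with a low value. They report only what shows in the picture. A call takes as long as a camera call. They do not tell look-alikes from the thing itself.
- nets.find_in(camera, thing): "location" ([column, row] in pixels, amid what is visible of it).
The state is a dict: "time_s": time; "joint_positions": joint angles; "qvel": joint speeds; "tau": joint torques, N m; "position": TCP position; "tcp_rot": TCP orientation; "force": force on the tool from outside, world axes, zero at the start; "moment": the same for the moment, N m; "opening": opening from 0.0 (shut) to 1.0 (fully open); "grasp_force": force on a finger pad.
Only numpy, scipy, OpenCV 4.12 (cv2) and the standard library are available. Lean on these libraries where they do the work, as an engineer would, in place of code of your own. Each camera call takes 0.05 s, during which the arm holds its last target. There are 200 camera calls.

## Working session

There is one attempt and no reset: what is moved stays moved. The work goes in short steps, Python scripts to look and compute and a tool call to move; the robot and the scene stay as the last step left them, time stands still between calls to the robot, and variables do not carry over. Pictures are saved under pics/ and viewed, at most 10 in all, crops included, and the job is handed in when it is done.

Besides the shell and the picture viewer there is one more tool, called after "Emit:" as name(argument=value, ...) on one line, values as JSON. move_arm: Moves the arm, as the interface text tells. Its arguments: {"type":"object","properties":{"increments":{"type":"array"}},"required":["increments"]}

```bash
mkdir -p pics; cat > h.py <<'E'
import numpy as np, cv2
from rig import bot, viewer, workorder, nets
def cap(n,save=None):
    d=viewer.capture(n)
    if save: cv2.imwrite('pics/'+save,d['image'])
    return d
def ray(d,uv):
    K=np.array(d['K']);R=np.array(d['orientation'])
    p=np.linalg.solve(K,[uv[0],uv[1],1.]);
    return np.array(d['eye']),R@np.array([p[0],-p[1],-p[2]])
def onz(d,uv,z):
    o,v=ray(d,uv); return o+v*(z-o[2])/v[2]
def proj(d,P):
    P=np.atleast_2d(P);K=np.array(d['K']);R=np.array(d['orientation'])
    c=(P-np.array(d['eye']))@R; c=np.c_[c[:,0],-c[:,1],-c[:,2]]@K.T
    return c[:,:2]/c[:,2:]
E
python3 - <<'E'
from h import *
np.set_printoptions(precision=4,suppress=True)
print(bot.read_state())
for c in ['scene','side','wrist']:
    d=cap(c,c+'0.png'); print(c,{k:v for k,v in d.items() if k!='image'})
    for t in ['rack','spare_1','spare_1_nose','pocket_1','pocket_1_nose','fitted_1','beaker']:
        print(t,[(np.round(r['location']).tolist(),round(r['conf'],2)) for r in nets.find_in(c,t)])
E
```

```text
{'time_s': 0.0, 'joint_positions': array([-75.716 ,  30.2785,  82.1564,  -0.0002,  67.6887, -10.2281]), 'qvel': array([ 0.0444,  0.1029,  0.013 ,  0.0291, -0.0197, -0.0265]), 'tau': array([  0.0003, -44.0038, -17.6594,   0.0633,   0.0583,  -0.0002]), 'position': array([ 0.2591, -0.568 ,  0.2326]), 'tcp_rot': array([[ 0.9099,  0.4149, -0.0005],
       [ 0.4149, -0.9099,  0.0021],
       [ 0.0004, -0.0021, -1.    ]]), 'force': array([-0.294 , -0.329 , -0.0051]), 'moment': array([-0.0131,  0.0553,  0.0023]), 'grasp_force': 0.0, 'opening': 0.9959890904317211}
scene {'K': array([[523.3288,   0.    , 324.9913],
       [  0.    , 523.3288, 239.3611],
       [  0.    ,   0.    ,   1.    ]]), 'eye': array([-0.1703,  0.9589,  0.6749]), 'orientation': array([[-0.8045,  0.3075, -0.5081],
       [-0.5934, -0.381 ,  0.709 ],
       [ 0.0244,  0.872 ,  0.489 ]])}
rack [([338.0, 262.0], 0.96)]
spare_1 [([295.0, 307.0], 0.86), ([251.0, 329.0], 0.8), ([264.0, 294.0], 0.72)]
spare_1_nose [([389.0, 184.0], 0.7), ([335.0, 259.0], 0.56)]
pocket_1 [([335.0, 261.0], 0.9)]
pocket_1_nose [([336.0, 257.0], 0.9
[... 503 characters left out ...]
2.0, 322.0], 0.63), ([318.0, 317.0], 0.6), ([353.0, 174.0], 0.31)]
spare_1_nose [([315.0, 156.0], 0.96)]
pocket_1 [([315.0, 259.0], 0.94)]
pocket_1_nose [([312.0, 260.0], 0.79)]
fitted_1 [([324.0, 228.0], 0.96), ([328.0, 249.0], 0.75), ([314.0, 153.0], 0.48)]
beaker [([352.0, 176.0], 0.77), ([314.0, 256.0], 0.72)]
wrist {'K': array([[381.7157,   0.    , 328.4123],
       [  0.    , 381.7157, 245.1469],
       [  0.    ,   0.    ,   1.    ]]), 'eye': array([ 0.3205, -0.5412,  0.3842]), 'orientation': array([[ 0.4147,  0.882 ,  0.2237],
       [-0.91  ,  0.4021,  0.1015],
       [-0.0005, -0.2457,  0.9694]])}
rack []
spare_1 []
spare_1_nose []
pocket_1 []
pocket_1_nose []
fitted_1 []
beaker []
```

```bash
ls pics
```

```text
scene0.png
side0.png
wrist0.png
```

View pics/scene0.png

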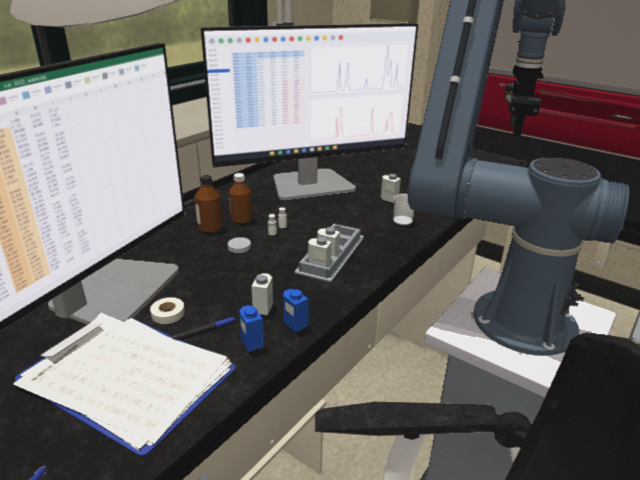

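View pics/side0.png

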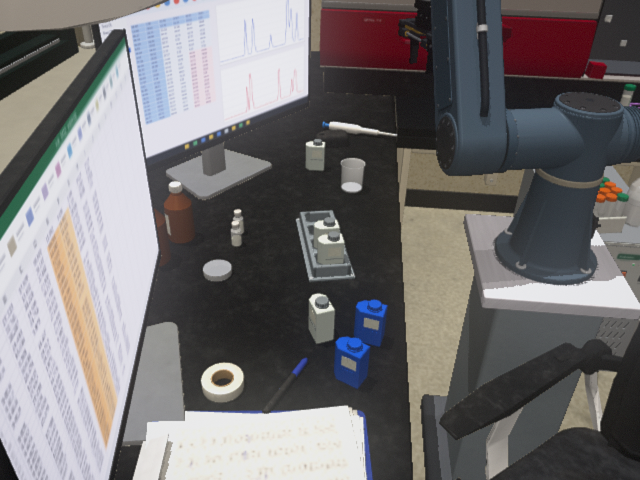

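The pictures show two white spares: the far one at side (316,155) and the near one at side (321,318). The near one has two blue look-alikes beside it. The rack is at side (325,245) with cartridges around the middle, and the beaker is at side (352,176).

```bash
python3 - <<'E'
from h import *
np.set_printoptions(precision=3,suppress=True)
s=cap('side');c=cap('scene')
def tri(a,b):
    o1,v1=ray(s,a);o2,v2=ray(c,b);v1/=np.linalg.norm(v1);v2/=np.linalg.norm(v2)
    t=np.linalg.lstsq(np.c_[v1,-v2],o2-o1,rcond=None)[0];p,q=o1+t[0]*v1,o2+t[1]*v2
    return (p+q)/2,np.linalg.norm(p-q)*1e3
for n,a,b in [('near cap',(320,298),(264,277)),('far cap',(315,141),(390,177)),('blue1',(371,304),(295,293)),('blue2',(352,343),(249,311)),('fit near',(331,236),(320,241)),('fit far',(327,223),(333,231)),('monitor base',(218,170),(315,185))]: print(n,*tri(a,b))
for n,uv in [('rackFL',(297,213)),('rackFR',(335,210)),('rackNL',(313,279)),('rackNR',(354,276))]: print(n,onz(s,uv,0.006))
print('beaker',onz(s,(352,190),0))
for z in (.082,):
  print(onz(s,(320,298),z),onz(s,(315,141),z),onz(s,(331,236),z+.006),onz(s,(327,223),z+.006))
im=s['image'];cv2.imwrite('pics/crop.png',np.hstack([cv2.resize(im[190:290,280:370],None,fx=4,fy=4,interpolation=2),cv2.resize(im[280:380,290:380],None,fx=4,fy=4,interpolation=2)]))
E
```

```text
near cap [0.46  0.292 0.072] 0.5403608584261694
far cap [ 0.534 -0.353  0.073] 5.61079761137921
blue1 [0.373 0.298 0.072] 0.025438883894811335
blue2 [0.401 0.399 0.076] 0.630658534400428
fit near [0.456 0.104 0.077] 0.9536082686656951
fit far [0.469 0.035 0.066] 4.703385877392561
monitor base [ 0.798 -0.327 -0.018] 4.646780603003499
rackFL [ 0.549 -0.093  0.006]
rackFR [ 0.461 -0.118  0.006]
rackNL [0.485 0.155 0.006]
rackNR [0.405 0.135 0.006]
beaker [ 0.425 -0.234  0.   ]
[0.46  0.304 0.082] [ 0.532 -0.339  0.082] [0.455 0.121 0.088] [0.467 0.074 0.088]
```

View pics/crop.png

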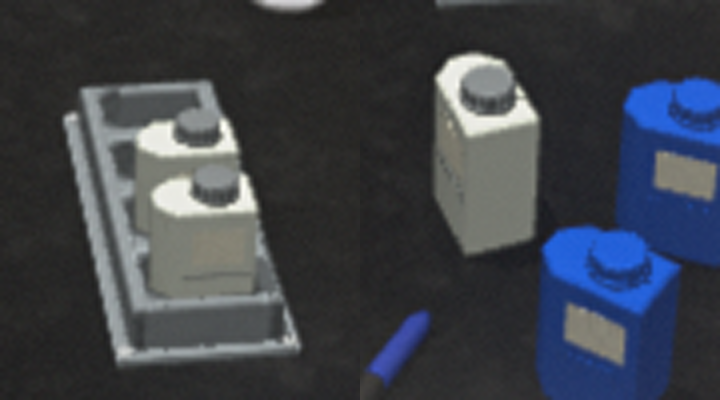

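The crop shows the two fitted cartridges in the two near pockets (3 and 4), with their noses toward image left, which is world +x. Pockets 1 and 2 are empty. I'll look at the far spare with the wrist camera next.

Emit:
move_arm(increments=[[0.99, -0.315, -0.05, 0, 0, 0, 1], [0.99, -0.315, -0.05, 0, 0, 0, 1], [0.99, -0.315, -0.05, 0, 0, 0, 1], [0.99, -0.315, -0.05, 0, 0, 0, 1], [0.99, -0.315, -0.05, 0, 0, 0, 1], [0.99, -0.315, -0.05, 0, 0, 0, 1], [0.99, -0.315, -0.05, 0, 0, 0, 1], [0.99, -0.315, -0.05, 0, 0, 0, 1], [0.99, -0.315, -0.05, 0, 0, 0, 1], [0.99, -0.315, -0.05, 0, 0, 0, 1]])

```text
time_s: 2.13
position: [0.4911, -0.3585, 0.2486]
tcp_rot: [[0.909, 0.418, -0.0], [0.418, -0.909, -0.001], [-0.0, 0.0, -1.0]]
force: [-0.6, 0.2, -0.0]
opening: 1.001
grasp_force: 0.0
```

```bash
cat >> h.py <<'E'
import json
from scipy.spatial.transform import Rotation as Rot
def yawR(deg): # tool down, tool x at yaw deg
    c,s=np.cos(np.radians(deg)),np.sin(np.radians(deg)); return np.array([[c,s,0],[s,-c,0],[0,0,-1.]])
def get(): 
    j=json.load(open('cmd.json')); return np.array(j['p']),np.array(j['R'])
def put(p,R): json.dump({'p':list(p),'R':np.array(R).tolist()},open('cmd.json','w'))
def done(row):
    "commanded pose after a call whose last row is row"
    p,R=get(); put(p+R@np.array(row[:3])*.3, R@Rot.from_rotvec(np.array(row[3:6])*np.pi).as_matrix())
def plan(p,R2):
    p0,R=get(); t=R.T@(np.array(p)-p0)/.3; w=Rot.from_matrix(R.T@R2).as_rotvec()/np.pi
    print('row',np.round(t,4).tolist(),np.round(w,4).tolist(),'rows>=',round(max(np.linalg.norm(t)*300/41.7,np.linalg.norm(w)*180/7.16),1))
E
python3 - <<'E'
from h import *
np.set_printoptions(precision=4,suppress=True)
put([.259,-.569,.234],yawR(24.511)); done([.99,-.315,-.05,0,0,0]); print(get())
s=bot.read_state();print(s['position'],s['tcp_rot'],s['time_s'])
d=cap('wrist','w1.png')
for t in ['spare_1','spare_1_nose','beaker']:
  print(t,[(np.round(r['location']).tolist(),round(r['conf'],2)) for r in nets.find_in('wrist',t)])
E
```

```text
(array([ 0.49  , -0.3598,  0.249 ]), array([[ 0.9099,  0.4149,  0.    ],
       [ 0.4149, -0.9099,  0.    ],
       [ 0.    ,  0.    , -1.    ]]))
[ 0.4911 -0.3585  0.2486] [[ 0.9086  0.4176 -0.0003]
 [ 0.4176 -0.9086 -0.0006]
 [-0.0005  0.0004 -1.    ]] 2.1333
spare_1 [([337.0, 181.0], 0.58)]
spare_1_nose [([339.0, 182.0], 0.87)]
beaker [([190.0, 235.0], 0.75), ([38.0, 75.0], 0.6)]
```

View pics/w1.png

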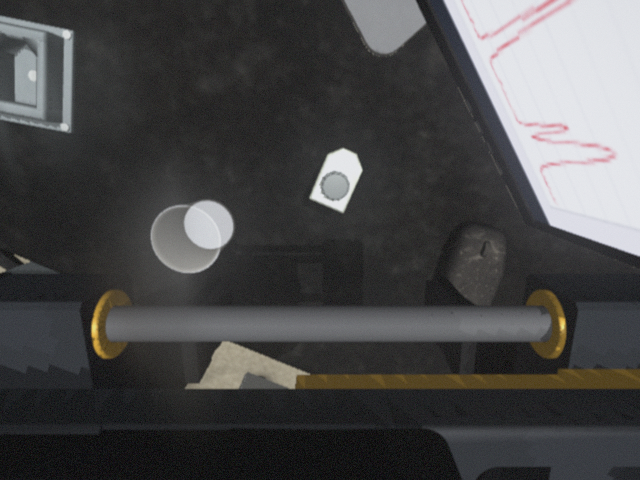

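The far spare is at wrist (337,181) with its nose toward the top. The beaker is at (190,235) and the monitor is at the upper right. Next I'll fit the spare's outline.

```bash
cat >> h.py <<'E'
from scipy.optimize import minimize
HEX=np.array([[-25,-16],[15,-16],[25,-6],[25,6],[15,16],[-25,16]])/1000.
def cart_pts(x,y,yaw,z0=0):
    c,s=np.cos(yaw),np.sin(yaw); q=HEX@np.array([[c,s],[-s,c]])+[x,y]
    return np.vstack([np.c_[q,np.full(6,z0+.072)],np.c_[q,np.full(6,z0)]])
def fit_cart(d,uv,th=110,z0=0,save=None,full=True):
    im=d['image'].copy();g=im.min(2)
    n,l=cv2.connectedComponents((g>th).astype(np.uint8))
    m=l[uv[1]-8:uv[1]+9,uv[0]-8:uv[0]+9]; k=np.bincount(m[m>0]).argmax()
    pts=np.argwhere(l==k)[:,::-1].astype(np.int32); h=cv2.convexHull(pts)
    S=4;x0,y0,w,hh=cv2.boundingRect(h);off=np.array([x0-15,y0-15]);sz=((hh+30)*S,(w+30)*S)
    def mask(P):
        a=np.zeros(sz,np.uint8);q=cv2.convexHull(((P-off+.5)*S).astype(np.float32))
        cv2.fillConvexPoly(a,np.round(q).astype(np.int32),1);return a
    hs=h[:,0].astype(float); T=mask(np.vstack([hs+e for e in ((-.5,-.5),(.5,-.5),(-.5,.5),(.5,.5))]))
    N=12 if full else 6
    def cost(v):
        A=mask(proj(d,cart_pts(v[0],v[1],v[2],z0)[:N])); return 1-(A&T).sum()/(A|T).sum()
    c=onz(d,hs.mean(0),z0+.06)
    best=None
    for a in np.radians(np.arange(0,360,30)):
        v=np.array([c[0],c[1],a]); r=minimize(cost,v,method='Nelder-Mead',options=dict(initial_simplex=np.vstack([v,v+[.008,0,0],v+[0,.008,0],v+[0,0,.25]]),xatol=1e-5,fatol=1e-5))
        if best is None or r.fun<best.fun: best=r
    if save:
        cv2.polylines(im,[np.round(proj(d,cart_pts(*best.x,z0)[:6])).astype(np.int32)],1,(0,0,255)); cv2.imwrite('pics/'+save,im)
    return best.x[:2],np.degrees(best.x[2])%360,best.fun,len(pts)
E
python3 - <<'E'
from h import *
d=cap('wrist')
for f in (True,False):
  for th in (100,140): print(f,th,fit_cart(d,(337,175),th,full=f))
print(d['image'][150:215:8,337].min(1), d['eye'], onz(d,(345,243),0), proj(d,get()[0]))
E
```

```text
True 100 (array([ 0.53321882, -0.34848642]), np.float64(1.389749218065333), np.float64(0.06728026266214548), 2204)
True 140 (array([ 0.5331599 , -0.34829627]), np.float64(1.3421566610814297), np.float64(0.0267379679144385), 2020)
False 100 (array([ 0.53279536, -0.34765207]), np.float64(2.2073944611686342), np.float64(0.06969044414535663), 2204)
False 140 (array([ 0.53317276, -0.34828776]), np.float64(1.3913944302656773), np.float64(0.02834543714462645), 2020)
[230 227 229 174 168 161 205 216  50] [ 0.55065249 -0.33323003  0.39898284] [ 4.67820138e-01 -3.90102525e-01  5.55111512e-17] [[326.6858677  309.45646703]]
```

```bash
python3 - <<'E'
from h import *
np.set_printoptions(precision=3,suppress=True)
w=cap('wrist');s=cap('side');c=cap('scene')
def tri(obs):
    A=np.zeros((3,3));b=np.zeros(3)
    for d,uv in obs:
        o,v=ray(d,uv);v/=np.linalg.norm(v);M=np.eye(3)-np.outer(v,v);A+=M;b+=M@o
    return np.linalg.solve(A,b)
print(tri([(s,(309,107)),(c,(411,150))]),tri([(s,(309,107)),(w,(547,226))]),tri([(c,(411,150)),(w,(547,226))]))
print('beaker',onz(w,(185,238),.0),onz(w,(209,225),0))
plan([.5332,-.3483,.20],yawR(91.4))
E
```

```text
[ 0.572 -0.551  0.094] [ 0.567 -0.511  0.11 ] [ 0.563 -0.519  0.102]
beaker [ 0.402 -0.231  0.   ] [ 0.426 -0.25   0.   ]
row [0.1468, 0.0248, 0.1633] [0.0, 0.0, -0.3716] rows>= 9.3
```

Emit:
move_arm(increments=[[0.147, 0.025, 0.163, 0, 0, -0.3716, 1], [0.147, 0.025, 0.163, 0, 0, -0.3716, 1], [0.147, 0.025, 0.163, 0, 0, -0.3716, 1], [0.147, 0.025, 0.163, 0, 0, -0.3716, 1], [0.147, 0.025, 0.163, 0, 0, -0.3716, 1], [0.147, 0.025, 0.163, 0, 0, -0.3716, 1], [0.147, 0.025, 0.163, 0, 0, -0.3716, 1], [0.147, 0.025, 0.163, 0, 0, -0.3716, 1], [0.147, 0.025, 0.163, 0, 0, -0.3716, 1], [0.147, 0.025, 0.163, 0, 0, -0.3716, 1]])

```text
time_s: 3.37
position: [0.5332, -0.3485, 0.1996]
tcp_rot: [[-0.028, 1.0, -0.0], [1.0, 0.028, 0.0], [0.0, -0.0, -1.0]]
force: [-0.7, 0.0, -0.3]
opening: 1.002
grasp_force: 0.0
```

```bash
python3 - <<'E'
from h import *
np.set_printoptions(precision=4,suppress=True)
done([.147,.025,.163,0,0,-.3716]);s=bot.read_state();print(get()[0],s['position'],s['tcp_rot'][:,0],s['joint_positions'])
d=cap('wrist','w2.png'); uv=np.round(proj(d,[.533,-.3483,.072])[0]).astype(int);print(uv)
print(fit_cart(d,tuple(uv),140)); plan([.5332,-.3483,.042],yawR(91.4))
E
```

```text
[ 0.5333 -0.3483  0.2001] [ 0.5332 -0.3485  0.1996] [-0.0284  0.9996  0.0001] [-43.2022  33.3018  82.196   -0.0031  64.5136 -44.8306]
[328 240]
(array([ 0.5325, -0.3483]), np.float64(1.0793038718520174), np.float64(0.03233871703622593), 3167)
row [0.0001, -0.0002, 0.527] [0.0, 0.0, -0.0] rows>= 3.8
```

Emit:
move_arm(increments=[[0, -0.001, 0.15, 0, 0, 0, 1], [0, -0.001, 0.28, 0, 0, 0, 1], [0, -0.001, 0.4, 0, 0, 0, 1], [0, -0.001, 0.48, 0, 0, 0, 1], [0, -0.001, 0.527, 0, 0, 0, 1], [0, -0.001, 0.527, 0, 0, 0, 1], [0, -0.001, 0.527, 0, 0, 0, 0.5], [0, -0.001, 0.527, 0, 0, 0, 0.3], [0, -0.001, 0.527, 0, 0, 0, 0.3], [0, -0.001, 0.527, 0, 0, 0, 0.3]])

```text
time_s: 4.25
position: [0.5341, -0.3488, 0.0433]
tcp_rot: [[-0.024, 1.0, 0.002], [1.0, 0.024, -0.002], [-0.002, 0.002, -1.0]]
force: [0.1, -0.1, -0.1]
opening: 0.78
grasp_force: 0.0
```

Emit:
move_arm(increments=[[0, 0, 0, 0, 0, 0, 0.3], [0, 0, 0, 0, 0, 0, 0.3], [0, 0, -0.05, 0, 0, 0, 0.3], [0, 0, -0.15, 0, 0, 0, 0.3], [0, 0, -0.28, 0, 0, 0, 0.3], [0, 0, -0.4, 0, 0, 0, 0.3], [0, 0, -0.527, 0, 0, 0, 0.3], [0, 0, -0.6, 0, 0, 0, 0.3], [0, 0, -0.6, 0, 0, 0, 0.3]])

```text
time_s: 5.0
position: [0.5359, -0.3502, 0.2282]
tcp_rot: [[-0.025, 1.0, 0.009], [1.0, 0.025, -0.009], [-0.009, 0.009, -1.0]]
force: [0.6, 0.4, -1.1]
opening: 0.574
grasp_force: 30.0
```

```bash
python3 - <<'E'
from h import *
done([0,-.001,.527,0,0,0]);done([0,0,-.6,0,0,0]);s=bot.read_state();print(get(),s['position'],s['force'],s['opening'],s['grasp_force'])
plan([.46,.02,.23],yawR(103.5))
plan([.42,-.06,.25],yawR(91.4))
E
```

```text
(array([ 0.53296721, -0.34833617,  0.222     ]), array([[-0.02441473,  0.99970192,  0.        ],
       [ 0.99970192,  0.02441473,  0.        ],
       [ 0.        ,  0.        , -1.        ]])) [ 0.53594615 -0.35018952  0.2282424 ] [ 0.62387827  0.35618888 -1.08383081] 0.5735282009810834 29.980208362700044
row [1.2334, -0.2132, -0.0267] [0.0, 0.0, -0.0672] rows>= 9.0
row [0.97, -0.353, -0.0933] [0.0, 0.0, -0.0] rows>= 7.5
```

Emit:
move_arm(increments=[[0.727, -0.21, -0.09, 0, 0, -0.067, 0.3], [0.727, -0.21, -0.09, 0, 0, -0.067, 0.3], [0.727, -0.21, -0.09, 0, 0, -0.067, 0.3], [0.727, -0.21, -0.09, 0, 0, -0.067, 0.3], [0.727, -0.21, -0.09, 0, 0, -0.067, 0.3], [0.727, -0.21, -0.09, 0, 0, -0.067, 0.3], [0.727, -0.21, -0.09, 0, 0, -0.067, 0.3], [0.727, -0.21, -0.09, 0, 0, -0.067, 0.3], [0.727, -0.21, -0.09, 0, 0, -0.067, 0.3], [0.727, -0.21, -0.09, 0, 0, -0.067, 0.3]])

```text
time_s: 5.83
position: [0.4655, -0.1326, 0.2481]
tcp_rot: [[-0.232, 0.973, 0.0], [0.973, 0.232, -0.0], [-0.0, -0.0, -1.0]]
force: [-0.5, 0.4, -1.1]
opening: 0.572
grasp_force: 30.0
```

```bash
python3 - <<'E'
from h import *
np.set_printoptions(precision=4,suppress=True)
done([.727,-.21,-.09,0,0,-.067]);s=bot.read_state();print(get()[0],s['position'],s['tcp_rot'])
d=cap('wrist','w3.png')
for t in ['fitted_1','rack','pocket_1','pocket_1_nose']: print(t,[(np.round(r['location']).tolist(),round(r['conf'],2)) for r in nets.find_in('wrist',t)])
for P in ([.469,.046,.078],[.456,.099,.078]):
    uv=np.round(proj(d,P)[0]).astype(int);print(uv)
    try:print(fit_cart(d,tuple(uv),140,.006,full=False))
    except Exception as e:print(e)
E
```

```text
[ 0.4647 -0.1318  0.249 ] [ 0.4655 -0.1326  0.2481] [[-0.2318  0.9728  0.    ]
 [ 0.9728  0.2318 -0.0003]
 [-0.0003 -0.     -1.    ]]
fitted_1 [([380.0, 12.0], 0.8)]
rack [([378.0, 94.0], 0.86)]
pocket_1 [([379.0, 96.0], 0.56)]
pocket_1_nose [([377.0, 96.0], 0.87)]
[388   1]
attempt to get argmax of an empty sequence
[390 -85]
attempt to get argmax of an empty sequence
```

View pics/w3.png

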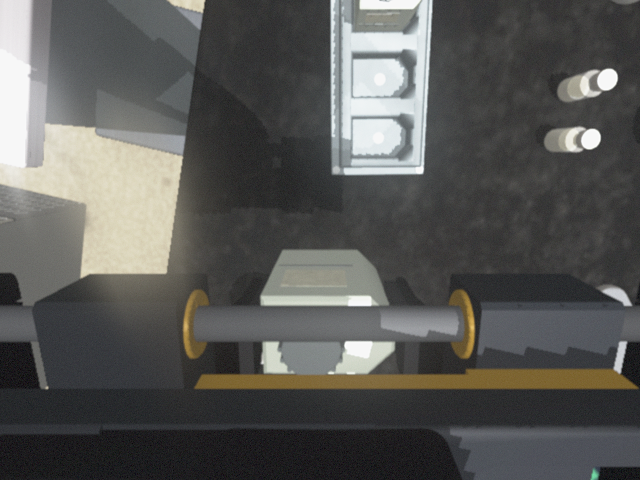

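The wrist picture shows empty pockets 1 at (380,137) and 2 at (380,77), with their nose ends at image right. The held cartridge's nose also faces right. I'll move a little closer and fit the rack by its edges.

Emit:
move_arm(increments=[[0.1, 0, 0, 0, 0, 0, 0.3], [0.17, 0.03, 0, 0, 0, 0, 0.3], [0.17, 0.03, 0, 0, 0, 0, 0.3], [0.17, 0.03, 0, 0, 0, 0, 0.3], [0.17, 0.03, 0, 0, 0, 0, 0.3]])

```text
time_s: 6.5
position: [0.4623, -0.0804, 0.2487]
tcp_rot: [[-0.233, 0.972, 0.001], [0.972, 0.233, -0.001], [-0.001, 0.0, -1.0]]
force: [0.1, -1.1, -0.9]
opening: 0.571
grasp_force: 30.0
```

```bash
cat >> h.py <<'E'
def seg(a,b,n=60): 
    t=np.linspace(0,1,n)[:,None]; return np.array(a)*(1-t)+np.array(b)*t
def loop(pts,z,n=60):
    pts=[np.r_[p,z] for p in pts]; return np.vstack([seg(pts[i],pts[(i+1)%len(pts)],n) for i in range(len(pts))])
def rect(a,b): return [(-a,-b),(a,-b),(a,b),(-a,b)]
PK=np.array([[-26.8,-17.8],[15.8,-17.8],[26.8,-6.8],[26.8,6.8],[15.8,17.8],[-26.8,17.8]])/1000
def rack_model(pockets=(1,2)):
    M=[loop(rect(.047,.1155),.006,200),loop(rect(.047,.1155),0,200),loop(rect(.039,.1075),.030,200)]
    for k in pockets:
        for z in (.006,.027): M.append(loop(PK+[0,(k-2.5)*.054],z,50))
    return np.vstack(M)
def rack_pts(v,M): 
    c,s=np.cos(v[2]),np.sin(v[2]); return np.c_[M[:,0]*c-M[:,1]*s+v[0],M[:,0]*s+M[:,1]*c+v[1],M[:,2]]
def fit_rack(d,v0,pockets=(1,2),save=None,rowmax=245,box=None):
    im=d['image'].copy(); g=cv2.GaussianBlur(cv2.cvtColor(im,cv2.COLOR_BGR2GRAY).astype(np.float32),(0,0),1.0)
    G=np.minimum(cv2.magnitude(cv2.Sobel(g,-1,1,0),cv2.Sobel(g,-1,0,1)),150)
    M=rack_model(pockets)
    def cost(v,G):
        P=proj(d,rack_pts(v,M)).astype(np.float32); ok=(P[:,0]>2)&(P[:,0]<637)&(P[:,1]>2)&(P[:,1]<rowmax)
        P=P[ok]; return -cv2.remap(G,P[:,0].copy(),P[:,1].copy(),1).mean()
    v=np.array(v0,float)
    for s in (6,3,1,0):
        Gs=cv2.GaussianBlur(G,(0,0),s) if s else G
        k=max(s,.7)
        best=min((minimize(cost,v+dv,(Gs,),method='Nelder-Mead',options=dict(initial_simplex=np.vstack([v+dv+np.array(q)*k for q in ([0,0,0],[.002,0,0],[0,.002,0],[0,0,.012])]),xatol=1e-5,fatol=1e-4)) for dv in np.array([[0,0,0],[.003,0,0],[-.003,0,0],[0,.003,0],[0,-.003,0]])*k),key=lambda r:r.fun)
        v=best.x
    if save:
        for u in np.round(proj(d,rack_pts(v,M))).astype(int):
            if 0<=u[0]<640 and 0<=u[1]<480: im[u[1],u[0]]=(0,0,255)
        cv2.imwrite('pics/'+save,cv2.resize(im[:245,200:560],None,fx=2.2,fy=2.2,interpolation=cv2.INTER_NEAREST))
    return v,best.fun
E
python3 - <<'E'
from h import *
np.set_printoptions(precision=4,suppress=True)
done([.17,.03,0,0,0,0])
d=cap('wrist','w4.png')
for v0 in ([.475,.02,np.radians(13.5)],[.479,.016,np.radians(12)]):
    v,f=fit_rack(d,v0,save='fit4.png');print(v[:2],np.degrees(v[2]),f)
n=nets.find_in('wrist','fitted_1');print(n)
E
```

```text
[0.4776 0.0317] 13.659857898245146 -119.52669525146484
[0.4776 0.0317] 13.660275555974845 -119.5308609008789
[{'location': [371.3, 12.9], 'conf': 0.84}, {'location': [373.6, 61.0], 'conf': 0.6}]
```

View pics/fit4.png

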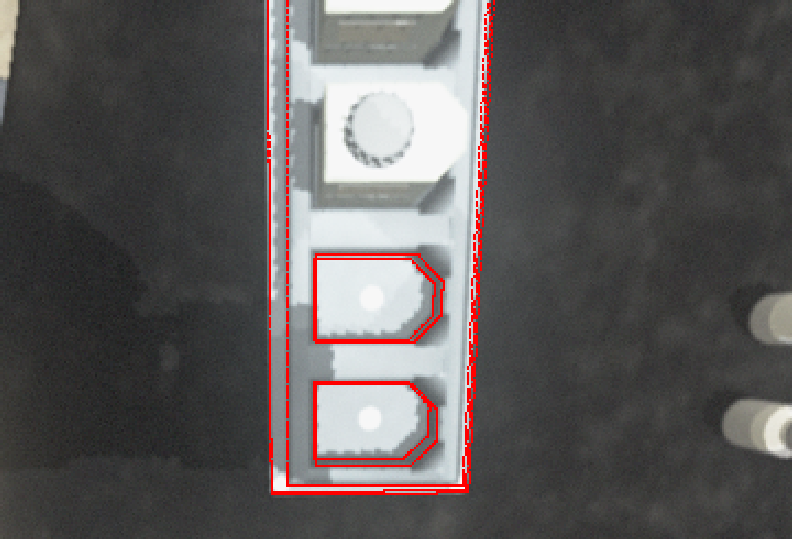

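```bash
python3 - <<'E'
from h import *
np.set_printoptions(precision=4,suppress=True)
d=cap('wrist'); v=np.array([.4776,.0317,np.radians(13.66)])
C=rack_pts(v,np.array([[0,(k-2.5)*.054,.006] for k in (1,2,3,4)])); print(C); print(proj(d,C))
g=d['image'].min(2)
for c in proj(d,C)[:2]:
    x,y=np.round(c).astype(int); w=g[y-9:y+8,x-10:x+6].astype(float); t=w>w.max()-12; yy,xx=np.nonzero(t)
    uv=(x-10+xx.mean(),y-9+yy.mean()); print('dot',uv,t.sum(),onz(d,uv,.006))
for th in (200,225,240):
    try:print(th,fit_cart(d,tuple(np.round(proj(d,C[2]+[0,0,.072])[0]).astype(int)+[12,8]),th,.006,full=False,save='fc.png'))
    except Exception as e: print(e)
for p in ((1,),(2,),()): 
    r,f=fit_rack(d,v,p); print(p,r[:2],np.degrees(r[2]),f)
E
```

```text
[[ 0.4967 -0.047   0.006 ]
 [ 0.484   0.0055  0.006 ]
 [ 0.4712  0.0579  0.006 ]
 [ 0.4585  0.1104  0.006 ]]
[[368.2949 190.3134]
 [369.4503 135.548 ]
 [370.6899  76.7925]
 [372.0232  13.5942]]
dot (np.float64(367.6024096385542), np.float64(189.5421686746988)) 83 [ 0.4958 -0.0464  0.006 ]
dot (np.float64(368.5660377358491), np.float64(134.4245283018868)) 106 [0.4828 0.0063 0.006 ]
200 (array([0.4647, 0.0756]), np.float64(197.23739752648873), np.float64(0.795240087184342), 6448)
225 (array([0.4698, 0.0605]), np.float64(13.664262558308849), np.float64(0.16579237216943266), 2645)
240 (array([0.4707, 0.0586]), np.float64(14.114427816180898), np.float64(0.047929639561838044), 1631)
(1,) [0.4776 0.0317] 13.607222829019973 -125.18144226074219
(2,) [0.4777 0.0317] 13.699423043795456 -124.82390594482422
() [0.4777 0.0318] 13.679815349270568 -133.2738800048828
```

```bash
python3 - <<'E'
from h import *
print(get()[0],bot.read_state()['position']); plan([.4834,.0059,.15],yawR(103.7))
E
```

```text
[ 0.46154374 -0.08014519  0.249     ] [ 0.46214379 -0.0807091   0.24857907]
row [0.262, 0.1376, 0.33] [0.0, 0.0, -0.0013] rows>= 3.2
```

Emit:
move_arm(increments=[[0.13, 0.07, 0.1, 0, 0, -0.0013, 0.3], [0.262, 0.1376, 0.2, 0, 0, -0.0013, 0.3], [0.262, 0.1376, 0.33, 0, 0, -0.0013, 0.3], [0.262, 0.1376, 0.33, 0, 0, -0.0013, 0.3], [0.262, 0.1376, 0.33, 0, 0, -0.0013, 0.3], [0.262, 0.1376, 0.33, 0, 0, -0.0013, 0.3], [0.262, 0.1376, 0.33, 0, 0, -0.0013, 0.3], [0.262, 0.1376, 0.33, 0, 0, -0.0013, 0.3]])

```text
time_s: 7.32
position: [0.485, 0.0051, 0.151]
tcp_rot: [[-0.236, 0.972, 0.003], [0.972, 0.236, -0.001], [-0.002, 0.003, -1.0]]
force: [0.5, 0.3, -1.7]
opening: 0.571
grasp_force: 30.0
```

```bash
python3 - <<'E'
from h import *
done([.262,.1376,.33,0,0,-.0013])
s=bot.read_state();print(get()[0],s['position'],s['tcp_rot'][:,0],s['force'],s['moment']); cap('side','s5.png');plan([.4834,.0059,.085],yawR(103.7))
E
```

```text
[0.48339595 0.00590409 0.15      ] [0.48503319 0.00512249 0.15096134] [-0.23551276  0.97186975 -0.00170934] [ 0.49034776  0.31397521 -1.67559476] [ 0.00734207 -0.12151066  0.01647617]
row [-0.0, 0.0, 0.2167] [0.0, 0.0, -0.0] rows>= 1.6
```

Emit:
move_arm(increments=[[0, 0, 0.06, 0, 0, 0, 0.3], [0, 0, 0.13, 0, 0, 0, 0.3], [0, 0, 0.19, 0, 0, 0, 0.3], [0, 0, 0.217, 0, 0, 0, 0.3], [0, 0, 0.217, 0, 0, 0, 0.3], [0, 0, 0.217, 0, 0, 0, 0.3], [0, 0, 0.217, 0, 0, 0, 0.3], [0, 0, 0.217, 0, 0, 0, 0.3]])

```text
time_s: 8.03
position: [0.4846, 0.006, 0.0856]
tcp_rot: [[-0.237, 0.972, 0.003], [0.972, 0.237, -0.001], [-0.001, 0.002, -1.0]]
force: [-0.0, -0.6, -2.6]
opening: 0.574
grasp_force: 30.0
```

```bash
python3 - <<'E'
from h import *
done([0,0,.217,0,0,0])
s=bot.read_state();print(get()[0],s['position'],s['force'],s['moment'])
a=cap('side')['image'][170:300,260:400];cv2.imwrite('pics/s6.png',cv2.resize(a,None,fx=4,fy=4,interpolation=2))
E
```

```text
[0.48339595 0.00590409 0.0849    ] [0.48464102 0.00598604 0.08557969] [-0.03711441 -0.57434394 -2.64168419] [ 0.00071857 -0.15206127  0.0521146 ]
```

View pics/s6.png

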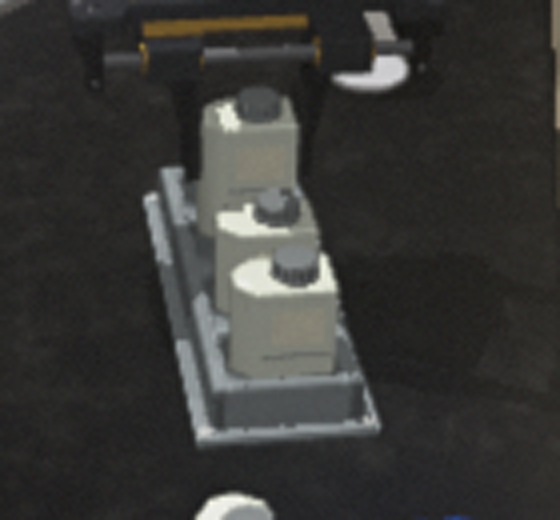

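The held cartridge is above pocket 2, lined up with the row and with its nose to the left like the others. I'll lower it slowly.

Emit:
move_arm(increments=[[0, 0, 0.02, 0, 0, 0, 0.3], [0, 0, 0.035, 0, 0, 0, 0.3], [0, 0, 0.05, 0, 0, 0, 0.3], [0, 0, 0.065, 0, 0, 0, 0.3], [0, 0, 0.08, 0, 0, 0, 0.3], [0, 0, 0.08, 0, 0, 0, 0.3]])

```text
time_s: 8.58
position: [0.4832, 0.0063, 0.0593]
tcp_rot: [[-0.237, 0.972, -0.002], [0.972, 0.237, 0.0], [0.001, -0.002, -1.0]]
force: [1.0, -0.5, -1.3]
opening: 0.568
grasp_force: 30.0
```

Emit:
move_arm(increments=[[0, 0, 0.01, 0, 0, 0, 0.3], [0, 0, 0.018, 0, 0, 0, 0.3], [0, 0, 0.026, 0, 0, 0, 0.3], [0, 0, 0.033, 0, 0, 0, 0.3], [0, 0, 0.038, 0, 0, 0, 0.3], [0, 0, 0.04, 0, 0, 0, 0.3], [0, 0, 0.04, 0, 0, 0, 0.3], [0, 0, 0.04, 0, 0, 0, 0.3]])

```text
time_s: 9.25
position: [0.4836, 0.006, 0.0525]
tcp_rot: [[-0.238, 0.971, 0.002], [0.971, 0.238, -0.001], [-0.002, 0.002, -1.0]]
force: [-8.2, -0.3, 38.3]
opening: 0.573
grasp_force: 30.0
```

Emit:
move_arm(increments=[[0, 0, -0.009, 0, 0, 0, 0.3], [0, 0, -0.009, 0, 0, 0, 0.3], [0, 0, -0.009, 0, 0, 0, 0.3]])

```text
time_s: 9.5
position: [0.4837, 0.0063, 0.0526]
tcp_rot: [[-0.237, 0.972, 0.001], [0.972, 0.237, -0.0], [-0.0, 0.001, -1.0]]
force: [-3.7, 0.8, 19.0]
opening: 0.572
grasp_force: 30.0
```

```bash
python3 - <<'E'
from h import *
for r in (.08,.04,-.009): done([0,0,r,0,0,0])
s=bot.read_state();print(get()[0],s['position'],s['force'],s['moment'])
d=cap('side');c=cap('scene')
v=np.array([.4776,.0317,np.radians(13.68)])
a=d['image'].copy()
for k in (2,3,4):   # cap-top centres if seated
    x,y,_=rack_pts(v,np.array([[0,(k-2.5)*.054,0]]))[0]
    P=proj(d,cart_pts(x,y,v[2],.006)[:6]); cv2.polylines(a,[np.round(P*8).astype(np.int32)],1,(0,0,255),1,shift=3)
cv2.imwrite('pics/s7.png',cv2.resize(a[170:300,260:400],None,fx=5,fy=4.5,interpolation=cv2.INTER_NEAREST))
E
```

```text
[0.48339595 0.00590409 0.0516    ] [0.48374488 0.00626719 0.05258788] [-3.74175545  0.8304941  18.98850632] [0.12292195 0.58700249 0.01656691]
```

View pics/s7.png

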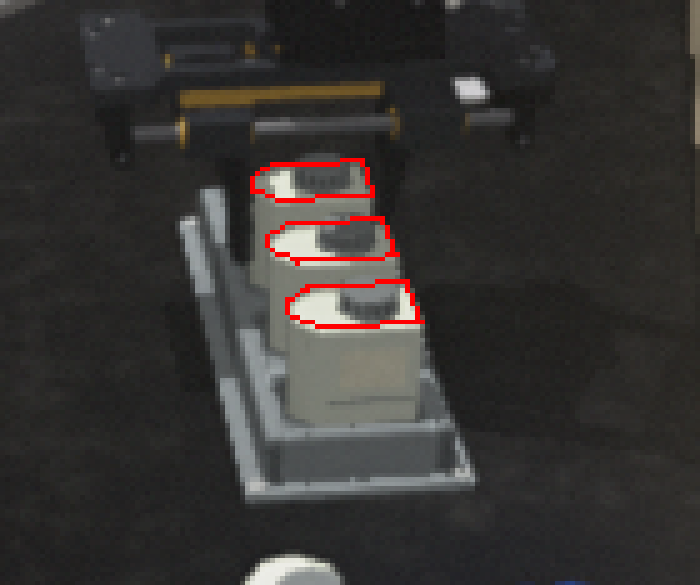

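The held cartridge's top matches the seated outline as well as its neighbours do, so it is down. I'll ease off, release and retreat.

Emit:
move_arm(increments=[[0, 0, -0.004, 0, 0, 0, 0.3], [0, 0, -0.004, 0, 0, 0, 0.65], [0, 0, -0.004, 0, 0, 0, 0.8], [0, 0, -0.004, 0, 0, 0, 0.9], [0, 0, -0.004, 0, 0, 0, 0.9], [0, 0, -0.004, 0, 0, 0, 0.9], [0, 0, -0.004, 0, 0, 0, 0.9]])

```text
time_s: 10.18
position: [0.4838, 0.0062, 0.0521]
tcp_rot: [[-0.237, 0.972, -0.0], [0.972, 0.237, 0.0], [0.0, -0.0, -1.0]]
force: [-0.2, -0.1, -0.1]
opening: 0.88
grasp_force: 0.0
```

Emit:
move_arm(increments=[[0, 0, -0.06, 0, 0, 0, 0.9], [0, 0, -0.15, 0, 0, 0, 0.9], [0, 0, -0.28, 0, 0, 0, 1], [0, 0, -0.42, 0, 0, 0, 1], [0, 0, -0.55, 0, 0, 0, 1], [0, 0, -0.7, 0, 0, 0, 1], [0, 0, -0.7, 0, 0, 0, 1]])

```text
time_s: 10.77
position: [0.488, 0.0055, 0.2696]
tcp_rot: [[-0.237, 0.971, 0.015], [0.971, 0.237, -0.003], [-0.007, 0.014, -1.0]]
force: [0.9, -1.0, 0.9]
opening: 0.993
grasp_force: 0.0
```

```bash
python3 - <<'E'
from h import *
done([0,0,-.004,0,0,0]);done([0,0,-.7,0,0,0]);print(get()[0],bot.read_state()['position'])
plan([.46,.235,.25],yawR(103.7)); plan([.42,.24,.25],yawR(60))
E
```

```text
[0.48339595 0.00590409 0.2628    ] [0.48798686 0.00552249 0.26957069]
row [0.7604, 0.105, 0.0427] [0.0, 0.0, -0.0] rows>= 5.5
row [0.8082, -0.0206, 0.0427] [0.0, 0.0, 0.2427] rows>= 6.1
```

Emit:
move_arm(increments=[[0.76, 0.105, 0.04, 0, 0, 0, 1], [0.76, 0.105, 0.04, 0, 0, 0, 1], [0.76, 0.105, 0.04, 0, 0, 0, 1], [0.76, 0.105, 0.04, 0, 0, 0, 1], [0.76, 0.105, 0.04, 0, 0, 0, 1], [0.76, 0.105, 0.04, 0, 0, 0, 1], [0.76, 0.105, 0.04, 0, 0, 0, 1], [0.76, 0.105, 0.04, 0, 0, 0, 1], [0.76, 0.105, 0.04, 0, 0, 0, 1]])

```text
time_s: 11.52
position: [0.4601, 0.2346, 0.2499]
tcp_rot: [[-0.237, 0.972, -0.001], [0.972, 0.237, -0.001], [-0.001, -0.001, -1.0]]
force: [-0.7, 0.1, -0.1]
opening: 1.0
grasp_force: 0.0
```

```bash
python3 - <<'E'
from h import *
np.set_printoptions(precision=4,suppress=True)
done([.76,.105,.04,0,0,0]);s=bot.read_state();print(get()[0],s['position'],s['joint_positions'])
d=cap('wrist','w8.png');uv=np.round(proj(d,[.46,.298,.072])[0]).astype(int);print(uv)
for f in (True,False):
  for th in (120,150):
    try: print(fit_cart(d,tuple(uv),th,full=f,save='w8f.png'))
    except Exception as e: print(e)
E
```

```text
[0.46   0.2349 0.2508] [0.4601 0.2346 0.2499] [14.631  20.7055 96.3698 -0.0399 62.982   0.9405]
[346 154]
(array([0.4592, 0.3019]), np.float64(296.52541503179583), np.float64(0.08015848826577265), 2340)
(array([0.4592, 0.3016]), np.float64(296.8627939687268), np.float64(0.053535882661079115), 2213)
(array([0.4592, 0.3019]), np.float64(296.52541503179583), np.float64(0.08015848826577265), 2340)
(array([0.4592, 0.3016]), np.float64(296.8627939687268), np.float64(0.053535882661079115), 2213)
```

View pics/w8f.png

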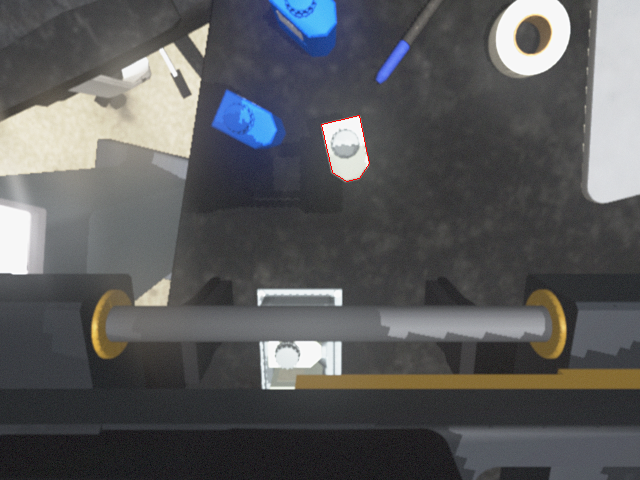

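The near spare is at wrist (346,148) and the fitted outline matches it, nose down in the picture (world −y). The blue look-alikes at (245,120) and (305,15) leave room for the fingers.

```bash
python3 - <<'E'
from h import *
plan([.4592,.3017,.20],yawR(26.7))
E
```

```text
row [0.2171, 0.05, 0.1693] [0.0, 0.0, 0.4277] rows>= 10.8
```

Emit:
move_arm(increments=[[0.2171, 0.05, 0.0, 0, 0, 0.4277, 1], [0.2171, 0.05, 0.0, 0, 0, 0.4277, 1], [0.2171, 0.05, 0.0, 0, 0, 0.4277, 1], [0.2171, 0.05, 0.0, 0, 0, 0.4277, 1], [0.2171, 0.05, 0.0, 0, 0, 0.4277, 1], [0.2171, 0.05, 0.0, 0, 0, 0.4277, 1], [0.2171, 0.05, 0.0, 0, 0, 0.4277, 1], [0.2171, 0.05, 0.1, 0, 0, 0.4277, 1], [0.2171, 0.05, 0.1693, 0, 0, 0.4277, 1], [0.2171, 0.05, 0.1693, 0, 0, 0.4277, 1]])

```text
time_s: 12.4
position: [0.4575, 0.2991, 0.1958]
tcp_rot: [[0.846, 0.533, -0.008], [0.533, -0.846, -0.003], [-0.008, -0.001, -1.0]]
force: [-0.7, 0.3, -0.6]
opening: 1.003
grasp_force: 0.0
```

```bash
python3 - <<'E'
from h import *
p,R=get(); s=bot.read_state(); a=np.degrees(np.arctan2(s['tcp_rot'][1,0],s['tcp_rot'][0,0])); print(s['position'],a,s['qvel'])
E
```

```text
[0.45746089 0.29910027 0.19576667] 32.23737360661025 [ 0.11042134 -1.96343664 -2.32647448  0.16403885  2.92186033 85.16374732]
```

Emit:
move_arm(increments=[[0, 0, 0, 0, 0, 0, 1], [0, 0, 0, 0, 0, 0, 1], [0, 0, 0, 0, 0, 0, 1], [0, 0, 0, 0, 0, 0, 1]])

```text
time_s: 12.73
position: [0.4604, 0.3018, 0.2004]
tcp_rot: [[0.84, 0.542, 0.002], [0.542, -0.84, 0.001], [0.002, 0.0, -1.0]]
force: [-0.4, 0.6, 0.6]
opening: 1.001
grasp_force: 0.0
```

```bash
python3 - <<'E'
from h import *
np.set_printoptions(precision=4,suppress=True)
s=bot.read_state(); a=np.degrees(np.arctan2(s['tcp_rot'][1,0],s['tcp_rot'][0,0])); print(s['position'],a)
put(np.array([.4592,.3017,.2]),yawR(32.1))
d=cap('wrist','w9.png');uv=np.round(proj(d,[.4592,.3016,.072])[0]).astype(int)
for th in (140,170): print(fit_cart(d,tuple(uv),th,save='w9f.png'))
plan([.4592,.3017,.12],yawR(26.7))
E
```

```text
[0.4604 0.3018 0.2004] 32.81118995668354
(array([0.4594, 0.3015]), np.float64(296.5128321956344), np.float64(0.241062819847215), 1970)
(array([0.4665, 0.3084]), np.float64(142.8633325947538), np.float64(0.43591148115687994), 843)
row [0.0, 0.0, 0.2667] [0.0, 0.0, 0.03] rows>= 1.9
```

Emit:
move_arm(increments=[[-0.001, 0, 0.1, 0, 0, 0.034, 1], [-0.001, 0, 0.2, 0, 0, 0.034, 1], [-0.001, 0, 0.26, 0, 0, 0.034, 1], [-0.001, 0, 0.26, 0, 0, 0.034, 1], [-0.001, 0, 0.26, 0, 0, 0.034, 1], [-0.001, 0, 0.26, 0, 0, 0.034, 1]])

```text
time_s: 13.28
position: [0.4603, 0.3024, 0.1228]
tcp_rot: [[0.894, 0.449, 0.002], [0.449, -0.894, 0.001], [0.003, 0.0, -1.0]]
force: [0.4, -0.5, -0.7]
opening: 0.999
grasp_force: 0.0
```

```bash
python3 - <<'E'
from h import *
np.set_printoptions(precision=4,suppress=True)
s=bot.read_state(); a=np.degrees(np.arctan2(s['tcp_rot'][1,0],s['tcp_rot'][0,0])); print(s['position'],a,s['qvel'],s['force'])
E
```

```text
[0.4603 0.3024 0.1228] 26.672046449937504 [ 0.0919 -0.833  -0.44   -0.0149 -0.1983  0.1167] [ 0.4309 -0.527  -0.7409]
```

Emit:
move_arm(increments=[[0, 0, 0.1, 0, 0, 0, 1], [0, 0, 0.18, 0, 0, 0, 1], [0, 0, 0.24, 0, 0, 0, 1], [0, 0, 0.267, 0, 0, 0, 1], [0, 0, 0.267, 0, 0, 0, 1], [0, 0, 0.267, 0, 0, 0, 0.5], [0, 0, 0.267, 0, 0, 0, 0.3], [0, 0, 0.267, 0, 0, 0, 0.3], [0, 0, 0.267, 0, 0, 0, 0.3], [0, 0, 0.267, 0, 0, 0, 0.3]])

```text
time_s: 14.12
position: [0.4598, 0.3021, 0.0424]
tcp_rot: [[0.894, 0.448, 0.002], [0.448, -0.894, 0.001], [0.002, 0.0, -1.0]]
force: [-0.6, 0.7, -0.0]
opening: 0.71
grasp_force: 0.0
```

Emit:
move_arm(increments=[[0, 0, 0, 0, 0, 0, 0.3], [0, 0, 0, 0, 0, 0, 0.3], [0, 0, 0, 0, 0, 0, 0.3], [0, 0, 0, 0, 0, 0, 0.3], [0, 0, 0, 0, 0, 0, 0.3]])

```text
time_s: 14.53
position: [0.4594, 0.302, 0.0418]
tcp_rot: [[0.894, 0.448, 0.0], [0.448, -0.894, 0.0], [0.0, 0.0, -1.0]]
force: [-0.6, -0.4, 4.0]
opening: 0.569
grasp_force: 30.0
```

```bash
python3 - <<'E'
from h import *
put([.459,.3016,.0419],yawR(26.6))
s=bot.read_state(); a=np.degrees(np.arctan2(s['tcp_rot'][1,0],s['tcp_rot'][0,0])); print(s['position'],a,s['force'])
plan([.44,.22,.2],yawR(65)) 
E
```

```text
[0.45941215 0.30195373 0.04178746] 26.641389803122937 [-0.56577376 -0.38758171  3.95768916]
row [-0.1784, 0.2149, -0.527] [0.0, 0.0, -0.2133] rows>= 5.4
```

Emit:
move_arm(increments=[[0, 0, -0.08, 0, 0, 0, 0.3], [0, 0, -0.2, 0, 0, 0, 0.3], [0, 0, -0.32, 0, 0, 0, 0.3], [0, 0, -0.45, 0, 0, 0, 0.3], [-0.1784, 0.2149, -0.527, 0, 0, -0.2133, 0.3], [-0.1784, 0.2149, -0.527, 0, 0, -0.2133, 0.3], [-0.1784, 0.2149, -0.527, 0, 0, -0.2133, 0.3], [-0.1784, 0.2149, -0.527, 0, 0, -0.2133, 0.3], [-0.1784, 0.2149, -0.527, 0, 0, -0.2133, 0.3], [-0.1784, 0.2149, -0.527, 0, 0, -0.2133, 0.3]])

```text
time_s: 15.37
position: [0.4398, 0.2197, 0.1993]
tcp_rot: [[0.418, 0.908, -0.001], [0.908, -0.418, -0.0], [-0.001, -0.001, -1.0]]
force: [-0.4, -0.7, -2.2]
opening: 0.574
grasp_force: 30.0
```

```bash
python3 - <<'E'
from h import *
done([-0.1784,0.2149,-0.527,0,0,-0.2133])
s=bot.read_state(); a=np.degrees(np.arctan2(s['tcp_rot'][1,0],s['tcp_rot'][0,0])); print(get()[0],s['position'],a,s['opening'],s['force'])
plan([.4963,-.0467,.18],yawR(103.7)) 
E
```

```text
[0.44001189 0.21998981 0.2       ] [0.43978212 0.21973158 0.19929075] 65.27744528868577 0.5738209668868158 [-0.37100667 -0.73284596 -2.2146297 ]
row [-0.7263, 0.5458, 0.0667] [0.0, 0.0, -0.215] rows>= 6.6
```

Emit:
move_arm(increments=[[-0.7263, 0.5458, 0.0, 0, 0, -0.215, 0.3], [-0.7263, 0.5458, 0.0, 0, 0, -0.215, 0.3], [-0.7263, 0.5458, 0.0, 0, 0, -0.215, 0.3], [-0.7263, 0.5458, 0.0, 0, 0, -0.215, 0.3], [-0.7263, 0.5458, 0.0, 0, 0, -0.215, 0.3], [-0.7263, 0.5458, 0.0, 0, 0, -0.215, 0.3], [-0.7263, 0.5458, 0.0667, 0, 0, -0.215, 0.3], [-0.7263, 0.5458, 0.0667, 0, 0, -0.215, 0.3], [-0.7263, 0.5458, 0.0667, 0, 0, -0.215, 0.3], [-0.7263, 0.5458, 0.0667, 0, 0, -0.215, 0.3]])

```text
time_s: 16.2
position: [0.4961, -0.0469, 0.1786]
tcp_rot: [[-0.235, 0.972, -0.002], [0.972, 0.235, 0.001], [0.002, -0.002, -1.0]]
force: [0.1, 1.0, -1.2]
opening: 0.572
grasp_force: 30.0
```

```bash
python3 - <<'E'
from h import *
np.set_printoptions(precision=4,suppress=True)
done([-0.7263,0.5458,0.0667,0,0,-0.215])
s=bot.read_state(); a=np.degrees(np.arctan2(s['tcp_rot'][1,0],s['tcp_rot'][0,0])); print(get()[0],s['position'],a,s['opening'],s['force'])
d=cap('wrist','w10.png')
C=np.array([.4834,.0059])
for th in (170,215): 
    try: print(fit_cart(d,tuple(np.round(proj(d,[*C,.078])[0]).astype(int)+[15,10]),th,.006,full=False))
    except Exception as e: print(e)
plan([.4963,-.0467,.083],yawR(103.7)) 
E
```

```text
[ 0.4963 -0.0467  0.18  ] [ 0.4961 -0.0469  0.1786] 103.57275345804776 0.5721488774858284 [ 0.1235  0.9559 -1.1685]
(array([0.4838, 0.0057]), np.float64(13.85878013907768), np.float64(0.06636986517634424), 2981)
(array([0.4842, 0.006 ]), np.float64(14.574242265176354), np.float64(0.37332663989290493), 1476)
row [-0.0, -0.0, 0.3233] [0.0, 0.0, -0.0] rows>= 2.3
```

Emit:
move_arm(increments=[[0, 0, 0.1, 0, 0, 0, 0.3], [0, 0, 0.2, 0, 0, 0, 0.3], [0, 0, 0.28, 0, 0, 0, 0.3], [0, 0, 0.323, 0, 0, 0, 0.3], [0, 0, 0.323, 0, 0, 0, 0.3], [0, 0, 0.323, 0, 0, 0, 0.3], [0, 0, 0.323, 0, 0, 0, 0.3]])

```text
time_s: 16.83
position: [0.4974, -0.0455, 0.0836]
tcp_rot: [[-0.239, 0.971, 0.002], [0.971, 0.239, -0.0], [-0.001, 0.001, -1.0]]
force: [-0.1, -0.3, -0.4]
opening: 0.57
grasp_force: 30.0
```

Emit:
move_arm(increments=[[0, 0, 0.02, 0, 0, 0, 0.3], [0, 0, 0.035, 0, 0, 0, 0.3], [0, 0, 0.05, 0, 0, 0, 0.3], [0, 0, 0.065, 0, 0, 0, 0.3], [0, 0, 0.08, 0, 0, 0, 0.3], [0, 0, 0.08, 0, 0, 0, 0.3], [0, 0, 0.08, 0, 0, 0, 0.3]])

```text
time_s: 17.42
position: [0.4966, -0.0464, 0.0582]
tcp_rot: [[-0.237, 0.971, -0.001], [0.971, 0.237, 0.0], [0.0, -0.001, -1.0]]
force: [-0.7, 0.7, -1.9]
opening: 0.57
grasp_force: 30.0
```

Emit:
move_arm(increments=[[0, 0, 0.008, 0, 0, 0, 0.3], [0, 0, 0.015, 0, 0, 0, 0.3], [0, 0, 0.021, 0, 0, 0, 0.3], [0, 0, 0.026, 0, 0, 0, 0.3], [0, 0, 0.03, 0, 0, 0, 0.3], [0, 0, 0.033, 0, 0, 0, 0.3], [0, 0, 0.034, 0, 0, 0, 0.3], [0, 0, 0.034, 0, 0, 0, 0.3]])

```text
time_s: 18.08
position: [0.4966, -0.0463, 0.0483]
tcp_rot: [[-0.237, 0.971, -0.0], [0.971, 0.237, 0.0], [0.0, -0.0, -1.0]]
force: [-1.4, -0.2, -1.4]
opening: 0.575
grasp_force: 30.0
```

Emit:
move_arm(increments=[[0, 0, 0.002, 0, 0, 0, 0.3], [0, 0, 0.004, 0, 0, 0, 0.3], [0, 0, 0.004, 0, 0, 0, 0.3], [0, 0, 0.004, 0, 0, 0, 0.3]])

```text
time_s: 18.42
position: [0.4966, -0.0463, 0.0478]
tcp_rot: [[-0.237, 0.971, -0.0], [0.971, 0.237, -0.0], [-0.0, -0.0, -1.0]]
force: [-2.6, 0.2, 5.9]
opening: 0.57
grasp_force: 30.0
```

Contact came at 0.0478 m, where the floor was expected, at about 6 N. Releasing and retreating.

Emit:
move_arm(increments=[[0, 0, 0, 0, 0, 0, 0.65], [0, 0, 0, 0, 0, 0, 0.8], [0, 0, 0, 0, 0, 0, 0.9], [0, 0, 0, 0, 0, 0, 0.9], [0, 0, 0, 0, 0, 0, 0.9], [0, 0, 0, 0, 0, 0, 0.9]])

```text
time_s: 18.92
position: [0.4969, -0.0464, 0.0472]
tcp_rot: [[-0.237, 0.971, 0.0], [0.971, 0.237, -0.0], [-0.0, 0.0, -1.0]]
force: [-0.0, 0.8, 0.6]
opening: 0.878
grasp_force: 0.0
```

Emit:
move_arm(increments=[[0, 0, -0.06, 0, 0, 0, 0.9], [0, 0, -0.15, 0, 0, 0, 0.9], [0, 0, -0.28, 0, 0, 0, 0.9], [0, 0, -0.42, 0, 0, 0, 0.9], [0, 0, -0.55, 0, 0, 0, 0.9], [-0.3, 0, -0.7, 0, 0, 0, 0.9], [-0.3, 0, -0.7, 0, 0, 0, 0.9], [-0.3, 0, -0.7, 0, 0, 0, 0.9], [-0.3, 0, -0.7, 0, 0, 0, 0.9], [-0.3, 0, -0.7, 0, 0, 0, 0.9]])

```text
time_s: 19.75
position: [0.518, -0.1344, 0.2574]
tcp_rot: [[-0.236, 0.972, 0.0], [0.972, 0.236, 0.0], [0.0, 0.0, -1.0]]
force: [-0.6, 0.2, -0.1]
opening: 0.903
grasp_force: 0.0
```

```bash
python3 - <<'E'
from h import *
d=cap('side');w=cap('wrist');v=np.array([.4776,.0317,np.radians(13.68)])
a=d['image'].copy()
for k in (1,2,3,4):
    x,y,_=rack_pts(v,np.array([[0,(k-2.5)*.054,0]]))[0]
    P=proj(d,cart_pts(x,y,v[2],.006)[:6]); cv2.polylines(a,[np.round(P*8).astype(np.int32)],1,(0,0,255),1,shift=3)
A=cv2.resize(a[175:295,275:375],(400,480),interpolation=cv2.INTER_NEAREST);B=w['image'][0:240,270:470]
cv2.imwrite('pics/end.png',np.hstack([A,cv2.resize(B,(400,480))]))
print(bot.read_state()['force'])
E
```

```text
[-0.09526866 -0.00517724  0.21341437]
```

View pics/end.png

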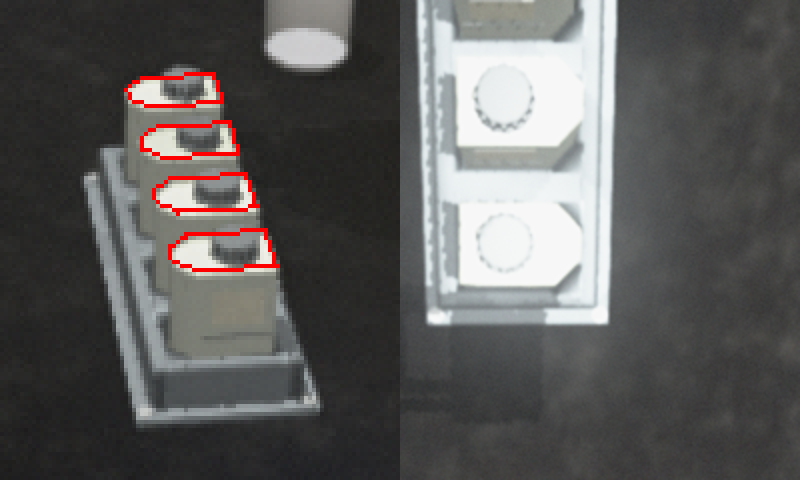

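All four cartridges stand at the same height, upright, with noses aligned, and their tops match the red seated outlines. The beaker is untouched.

```bash
python3 -c "
from rig import workorder; print(workorder.hand_in())"
```

```text
the job is handed in; nothing more can be done
None
```

I loaded both spare cartridges nose-first into the empty pockets 1 and 2; the last pictures show them upright and level with the two already fitted, and I handed the job in at about 20 s (no verdict was returned).

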